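# Check off the supplies on their plunger stands

## Robot

A 6-joint arm with a two-finger parallel gripper is mounted at the origin on a cart in front of the work surface, level with it; the furniture and walls round the work are solid. World frame = base frame: x ahead of the robot, y to its left, z up, the work surface at z = 0. Lengths are in m, angles in rad, forces in N, time in s.
With the tool pointing down it reaches from about 0.325 to 0.775 m from the base axis. Payload 9.3 kg.
Tool frame: the origin (TCP) lies at the very end of the fingers, on their centre line; the grasp point (between the pads) lies 19 mm behind it; z points along the fingers, y is the line along which they close (so a half turn about z gives the same grasp; the last joint's range is limited). The gripper opens to 85 mm and grips with 20 to 120 N. Pads are 22 mm wide; open, the fingers measure 114 mm over their backs; the gripper's body (76 mm by 85 mm) begins 54 mm behind the grasp point. The pads swing forward as they close: fully open they stand 13 mm farther back than shut.
Start: joints at [1.151, 0.259, 0.021, 1.334, 0, 1.418], TCP at [0.145, 0.531, 0.231] pointing down, gripper open.
Joint ranges: [-3.04, 3.04], [-0.91, 1.82], [-1.04, 1.36], [-1.92, 1.95], [-1.52, 1.45], [-3.14, 3.14]. Speed limits (rad/s): [2.22, 2.22, 2.79, 3.14, 3.14, 3.14].

## Interface

Orientations are given as a unit quaternion [x, y, z, w].
In Python, from bench import telemetry, imaging, order gives the robot as it stands.
- The arm moves only by the tool arm_command, never from a script. Its argument "moves" is one flat list of numbers, 5 for each row, row after row: the shift along the tool's x, y, z in mm, then the turn about the tool's z in rad, then the finger opening in mm, from 0 to 85.4. A call has 1 to 20 rows; each row shifts and turns the commanded pose from where the row before left it, along the tool's axes as they then stand; what a row does not reach is not made up. A row lasts 1/8 s, in which the tool goes at most 62.5 mm and 10.7 degrees, less where a joint would pass 70% of its speed; a pose out of reach is approached as far as the arm can. A call with a gripper value outside its range is refused whole. The fingers move at their own pace and stop on an object; "grip_force" is the grip in N (left out, the last holds). Time passes only in rows, so rows that do not move let the fingers close. It gives the time, the measured TCP pose, the force, the opening and the grip force at its end, in the units of the state.
- telemetry.get_state(): the state, without advancing time (a new reading comes with each control period).
- imaging.snapshot(name): name is "scene" or "top" or "wrist"; returns the picture (384x512x3 uint8, blue, green, red); there is no depth.
- imaging.calibration(name): a dict with "fx", "fy", "cx", "cy" (pixels), "pose" (4x4, takes a point from camera to world coordinates). Camera axes: x right, y down, z forward; pixel columns grow to the right and rows downward; lengths in m; the calibration is good to about 2 mm. The wrist camera is an equidistant fisheye: a pixel r from the principal point sees the ray r / f radians off the axis. A picture is of the moment at which its call begins: read the wrist's pose just before it. calibration takes no time and is no camera call; for the wrist camera it gives the pose at the moment of the call.
- order.job_done(): hands the job in; it is judged then, once.
The state is a dict: "time_s": time; "joint_positions": joint angles; "qd": joint speeds; "tau": joint torques, N m; "tool_pos": TCP position; "eef_rot": TCP orientation; "ft_force": force on the tool from outside, world axes, zero at the start; "torque": the same for the moment, N m; "grip_width": finger opening in m; "finger_force": force on a finger pad.
Only numpy, scipy, OpenCV 4.12 (cv2) and the standard library are available. Lean on these libraries where they do the work, as an engineer would, in place of code of your own. Each camera call takes 0.05 s, during which the arm holds its last target. There are 200 camera calls.

## Task

Check off the supplies for the next run: with the fingertips, lightly press the plunger in front of the bench timer all the way down, then the one in front of the oil vial, then the one in front of the round black cap, in that order; each stays down when released. The cryovial is not needed, so leave its plunger up. Do not pick up, shove or knock over the stands, what stands on them, or the things around them.

Things in the scene. Friction and masses are not known exactly. Their poses are not given: they have to be found in the camera images.
- timer_stand: check-off stand that carries the bench timer (white wedge with a display and three small keys, 42x66x50 mm). Loose, 0.8 kg; flat aluminium base 130 (x) x 70 (y) x 6 mm, origin at the centre of its underside, z up. Its plunger stands at x = -42 mm, y = 0 (its front end, toward the robot); the item stands on a thin grey pad round x = +30 mm. The four stands are alike and are told apart by what stands on them
- timer_plunger (a joint): travel of the upright plunger on that stand: 0 is up, 0.010 (m) is fully down, on its stop. The plunger yields downward at about 3 N, has no spring and stays where it is left. Pushing it with more than 25 N is too hard
- timer_plunger_top (a point): centre of the flat top of that plunger's black mushroom head (26 mm across, 8 mm thick); 49 mm above the table when up, 39 mm when down. The head sits on a spring cushion in the plunger that gives 1 mm for each 3 N and at most 5 mm, so push about 11 to 13 mm from the first touch to bring the plunger onto its stop. Below it is a fixed grey bush, 31 mm across, 26 mm high above the table
- timer_item: the bench timer (white wedge with a display and three small keys, 42x66x50 mm), loose and upright on its stand; origin at the centre of its underside, which rests 6 mm above the table, z up
- oil_stand: check-off stand that carries the oil vial (small stout glass vial with a cap, 28 mm across, 57 mm high). Loose, 0.8 kg; flat aluminium base 130 (x) x 70 (y) x 6 mm, origin at the centre of its underside, z up. Its plunger stands at x = -42 mm, y = 0 (its front end, toward the robot); the item stands on a thin grey pad round x = +30 mm. The four stands are alike and are told apart by what stands on them
- oil_plunger (a joint): travel of the upright plunger on that stand: 0 is up, 0.010 (m) is fully down, on its stop. The plunger yields downward at about 3 N, has no spring and stays where it is left. Pushing it with more than 25 N is too hard
- oil_plunger_top (a point): centre of the flat top of that plunger's black mushroom head (26 mm across, 8 mm thick); 49 mm above the table when up, 39 mm when down. The head sits on a spring cushion in the plunger that gives 1 mm for each 3 N and at most 5 mm, so push about 11 to 13 mm from the first touch to bring the plunger onto its stop. Below it is a fixed grey bush, 31 mm across, 26 mm high above the table
- oil_item: the oil vial (small stout glass vial with a cap, 28 mm across, 57 mm high), loose and upright on its stand; origin at the centre of its underside, which rests 6 mm above the table, z up
- cap_stand: check-off stand that carries the loose cap (low round black cap, 41 mm across, 21 mm high). Loose, 0.8 kg; flat aluminium base 130 (x) x 70 (y) x 6 mm, origin at the centre of its underside, z up. Its plunger stands at x = -42 mm, y = 0 (its front end, toward the robot); the item stands on a thin grey pad round x = +30 mm. The four stands are alike and are told apart by what stands on them
- cap_plunger (a joint): travel of the upright plunger on that stand: 0 is up, 0.010 (m) is fully down, on its stop. The plunger yields downward at about 3 N, has no spring and stays where it is left. Pushing it with more than 25 N is too hard
- cap_plunger_top (a point): centre of the flat top of that plunger's black mushroom head (26 mm across, 8 mm thick); 49 mm above the table when up, 39 mm when down. The head sits on a spring cushion in the plunger that gives 1 mm for each 3 N and at most 5 mm, so push about 11 to 13 mm from the first touch to bring the plunger onto its stop. Below it is a fixed grey bush, 31 mm across, 26 mm high above the table
- cap_item: the loose cap (low round black cap, 41 mm across, 21 mm high), loose and upright on its stand; origin at the centre of its underside, which rests 6 mm above the table, z up
- vial_stand: check-off stand that carries the cryovial (slim capped tube, 14 mm across, 47 mm high). Loose, 0.8 kg; flat aluminium base 130 (x) x 70 (y) x 6 mm, origin at the centre of its underside, z up. Its plunger stands at x = -42 mm, y = 0 (its front end, toward the robot); the item stands on a thin grey pad round x = +30 mm. The four stands are alike and are told apart by what stands on them
- vial_plunger (a joint): travel of the upright plunger on that stand: 0 is up, 0.010 (m) is fully down, on its stop. The plunger yields downward at about 3 N, has no spring and stays where it is left. Pushing it with more than 25 N is too hard
- vial_plunger_top (a point): centre of the flat top of that plunger's black mushroom head (26 mm across, 8 mm thick); 49 mm above the table when up, 39 mm when down. The head sits on a spring cushion in the plunger that gives 1 mm for each 3 N and at most 5 mm, so push about 11 to 13 mm from the first touch to bring the plunger onto its stop. Below it is a fixed grey bush, 31 mm across, 26 mm high above the table
- vial_item: the cryovial (slim capped tube, 14 mm across, 47 mm high), loose and upright on its stand; origin at the centre of its underside, which rests 6 mm above the table, z up
- tip_box: pipette tip box, 88x62x52 mm, bystander behind the stands; origin at the centre of its underside
- cane_1: thin metal cane, 12x279x5 mm, bystander lying on the table in front of the stands; origin at its middle, underside
- marker_1: marker pen, 12x131x14 mm, bystander lying on the table behind the stands; origin at its middle, underside

How it is judged:
By the outcome, as a careful person would: the job done as asked, in the order asked, and still so for the second after the job is handed in, with the robot touching nothing.
It also fails if it takes over 42 s, if anything falls off the work surface, if the arm or the gripper's body presses on something with over 40 N, if the wrist force passes 120 N, or if a joint passes its speed limit or range.

## Working session

There is one attempt and no reset: what is moved stays moved. The work goes in short steps, Python scripts to look and compute and a tool call to move; the robot and the scene stay as the last step left them, time stands still between calls to the robot, and variables do not carry over. Pictures are saved under pics/ and viewed, at most 10 in all, crops included, and the job is handed in when it is done.

Besides the shell and the picture viewer there is one more tool, called after ">>>" as name(argument=value, ...), one argument or row to a line, values as JSON. arm_command: Moves the arm, as the interface text tells. Its arguments: {"type":"object","properties":{"moves":{"type":"array","items":{"type":"number"}},"grip_force":{"type":"number"}},"required":["moves"]}

```bash
mkdir -p pics; python3 - <<'E'
from bench import telemetry, imaging
import cv2,numpy as np
s=telemetry.get_state();print(s['time_s'],s['tool_pos'],s['eef_rot'],s['grip_width'])
for n in('top','scene'):
    im=imaging.snapshot(n);cv2.imwrite(f'pics/{n}0.png',im);c=imaging.calibration(n);print(n,c['fx'],c['fy'],c['cx'],c['cy']);print(np.round(c['pose'],4).tolist())
E
```

```text
0.0 [0.14489246 0.53028901 0.2306626 ] [ 1.33012701e-01  9.91114107e-01 -6.40749727e-04 -1.94645584e-04] 0.08531644453648471
top 483.63564733526124 483.63564733526124 256.66570304523435 194.80755301853878
[[0.0209, -0.9886, 0.1491, 0.4035], [-0.9998, -0.0215, -0.0029, -0.1938], [0.0061, -0.149, -0.9888, 0.9832], [0.0, 0.0, 0.0, 1.0]]
scene 369.61315632193975 369.61315632193975 255.75052274650253 189.81132855131986
[[-0.6542, -0.3419, 0.6747, -0.0293], [-0.7563, 0.307, -0.5777, 0.3152], [-0.0096, -0.8882, -0.4594, 0.4704], [0.0, 0.0, 0.0, 1.0]]
```

View pics/top0.png

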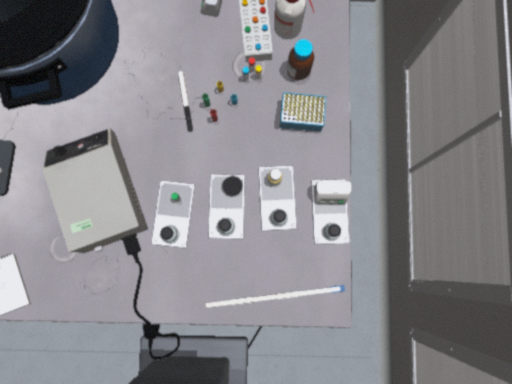

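View pics/scene0.png

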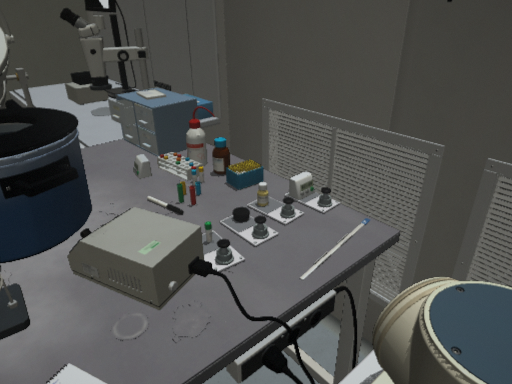

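The top view shows four stands. From left to right they carry the cryovial (green cap), cap, oil vial and timer, with plungers near pixels (168,233), (225,226), (279,216) and (333,231). The scene view shows the same order.

```bash
cat > h.py <<'E'
import numpy as np,cv2
from bench import telemetry, imaging
from scipy.spatial.transform import Rotation as R
def cast(n,c,u,v,z):
    d=np.array([(u-c['cx'])/c['fx'],(v-c['cy'])/c['fy'],1.])
    if n=='wrist':
        r=np.hypot(*d[:2]); d=np.array([*(d[:2]/r*np.sin(r)),np.cos(r)])
    P=np.array(c['pose']);w=P[:3,:3]@d
    return P[:3,3]+w*(z-P[2,3])/w[2]
def dark(im,u,v,rad,th=55):
    m=(im.max(2)<th).astype(np.uint8); k=np.zeros_like(m);cv2.circle(k,(u,v),rad,1,-1)
    n,l,st,ce=cv2.connectedComponentsWithStats(m*k); i=1+np.argmax(st[1:,4]);return ce[i],st[i]
def tooldelta(s,p):
    return R.from_quat(s['eef_rot']).inv().apply(np.array(p)-s['tool_pos'])*1000
E
python3 - <<'E'
from h import *
s=telemetry.get_state()
im=cv2.imread('pics/top0.png');c=imaging.calibration('top')
for n,u,v in(('timer',333,231),('oil',279,216),('cap',225,226),('vial',168,233)):
    ce,st=dark(im,u,v,11);p=cast('top',c,*ce,.047);print(n,ce.round(1),st,p.round(4),np.hypot(*p[:2]).round(3),tooldelta(s,[*p[:2],.2]).round(0))
print(R.from_quat(s['eef_rot']).as_matrix().round(3))
c=imaging.calibration('wrist');print(c)
x=cv2.resize(im[150:260,140:360],None,fx=3,fy=3,interpolation=2);cv2.imwrite('pics/crop.png',x)
E
```

```text
Traceback (most recent call last):
  File "h.py", line 12, in dark
    n,l,st,ce=cv2.connectedComponentsWithStats(m*k); i=1+np.argmax(st[1:,4]);return ce[i],st[i]
                                                         ~~~~~~~~~^^^^^^^^^^
ValueError: attempt to get argmax of an empty sequence
```

```bash
python3 - <<'E'
from h import *
s=telemetry.get_state()
im=cv2.imread('pics/top0.png');c=imaging.calibration('top')
for n,u,v in(('timer',333,231),('oil',279,216),('cap',225,226),('vial',168,233)):
    pt=im[v-10:v+11,u-10:u+11].max(2);th=int(pt.min())+22
    ce,st=dark(im,u,v,11,th);p=cast('top',c,*ce,.047);print(n,th,ce.round(1),st,p.round(4),np.hypot(*p[:2]).round(3),tooldelta(s,[*p[:2],.2]).round(0))
print(R.from_quat(s['eef_rot']).as_matrix().round(3))
c=imaging.calibration('wrist');print(c)
x=cv2.resize(im[150:260,140:360],None,fx=3,fy=3,interpolation=2);cv2.imwrite('pics/crop.png',x)
E
```

```text
timer 80 [333.2 230.3] [328 225  12  11  70] [ 0.4783 -0.3463  0.047 ] 0.59 [-553. -758.   32.]
oil 85 [278.9 215.9] [274 211  11  11 103] [ 0.5041 -0.2407  0.047 ] 0.559 [-550. -649.   31.]
cap 83 [224.3 224.9] [219 220  12  11 104] [ 0.4842 -0.1351  0.047 ] 0.503 [-503. -552.   31.]
vial 78 [166.3 232.9] [161 228  12  11  98] [ 0.4664 -0.0236  0.047 ] 0.467 [-456. -450.   31.]
[[-0.965  0.264 -0.   ]
 [ 0.264  0.965 -0.001]
 [ 0.    -0.001 -1.   ]]
{'fx': 297.3186396354542, 'fy': 297.3186396354542, 'cx': 259.72065459964483, 'cy': 193.66317858783927, 'pose': array([[ 2.63035871e-01,  9.20718151e-01,  2.88253738e-01,
         7.08047860e-02],
       [ 9.64785772e-01, -2.50792617e-01, -7.93188373e-02,
         5.50169524e-01],
       [-7.38384039e-04,  2.98966804e-01, -9.54263226e-01,
         3.73879069e-01],
       [ 0.00000000e+00,  0.00000000e+00,  0.00000000e+00,
         1.00000000e+00]])}
```

View pics/crop.png

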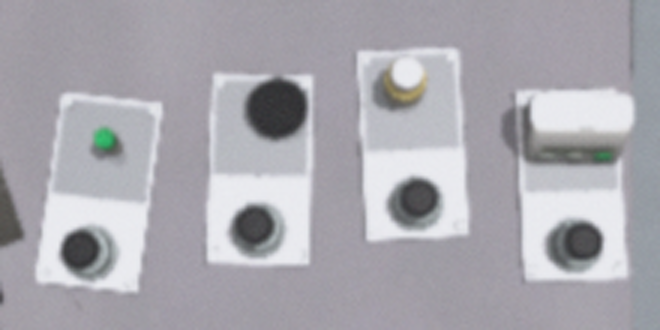

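The crop shows the black heads a little off the bush centres because of parallax. The coordinates above account for that. Next I'll move above the timer plunger, detouring outward from the base, and close the fingers on the way.

>>> arm_command(
  moves=[-40,-25,0,0,0,-40,-25,0,0,0,-40,-25,0,0,0,-40,-25,0,0,0,-40,-25,0,0,0,-40,-25,0,0,0,-40,-25,0,0,0,-40,-25,0,0,0,-19,-46,0,0,0,-19,-46,0,0,0,-19,-46,0,0,0,-19,-46,0,0,0,-19,-46,0,0,0,-19,-46,0,0,0,-19,-46,0,0,0,-19,-46,0,0,0,-19,-46,0,0,0,-19,-46,0,0,0,-19,-46,0,0,0,-19,-46,0,0,0],
  grip_force=40,
)

```text
time_s: 2.6
tool_pos: [0.4752, -0.3409, 0.2309]
eef_rot: [0.133, 0.991, 0.0, -0.0]
ft_force: [1.5, -0.2, 0.0]
grip_width: -0.0001
finger_force: 0.0
```

>>> arm_command(
  moves=[0,0,40,0,0,0,0,40,0,0,0,0,30,0,0,0,0,0,0,0,0,0,0,0,0],
)

```text
time_s: 3.22
tool_pos: [0.4758, -0.3397, 0.1224]
eef_rot: [0.133, 0.991, -0.0, 0.0]
ft_force: [0.3, -0.7, -0.2]
grip_width: -0.0002
finger_force: 0.0
```

```bash
python3 - <<'E'
from h import *
s=telemetry.get_state();c=imaging.calibration('wrist');im=imaging.snapshot('wrist');cv2.imwrite('pics/w1.png',im)
np.save('w1.npy',c,allow_pickle=True)
P=c['pose'];print(s['tool_pos'],s['joint_positions'])
for p in([.4783,-.3463,.049],[.5041,-.2407,.049],[.4842,-.1351,.049],s['tool_pos']):
    q=P[:3,:3].T@(np.array(p)-P[:3,3]);r=np.hypot(*q[:2]);t=np.arctan2(r,q[2]);print(np.round([c['cx']+c['fx']*t*q[0]/r,c['cy']+c['fy']*t*q[1]/r]))
E
```

```text
[ 0.47576546 -0.33968203  0.12240344] [-7.63514182e-01  3.66868058e-01 -1.03676380e-01  1.09911825e+00
 -5.09346224e-05 -4.96791924e-01]
[253. 210.]
[385. 205.]
[481. 155.]
[261. 250.]
```

View pics/w1.png

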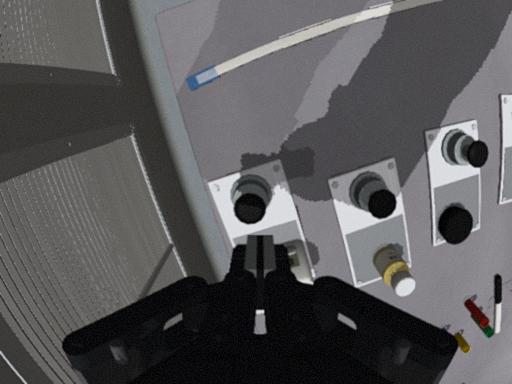

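The wrist view shows the heads at about (250,208) for the timer, (381,204) for the oil vial and (478,153) for the cap. That's within about 4 px of the predictions from the top view.

```bash
python3 - <<'E'
from h import *
s=telemetry.get_state();c=np.load('w1.npy',allow_pickle=True).item();im=cv2.imread('pics/w1.png')
T=dict(timer=[.4783,-.3463],oil=[.5041,-.2407],cap=[.4842,-.1351])
prev=s['tool_pos'][:2]
for n,u,v in(('timer',250,208),('oil',381,204),('cap',478,153)):
    ce,st=dark(im,u,v,19,45);p=cast('wrist',c,*ce,.046)
    m=(p[:2]+T[n])/2;print(n,ce.round(1),st,p.round(4),'mean',m.round(4),'delta',tooldelta(s,[*(s['tool_pos'][:2]+m-prev),s['tool_pos'][2]]).round(1));prev=m
E
```

```text
timer [249.7 207.7] [235 193  31  30 728] [ 0.4772 -0.3487  0.046 ] mean [ 0.4777 -0.3475] delta [-3.7 -6.9  0. ]
oil [381.3 203. ] [368 189  28  29 618] [ 0.5024 -0.243   0.046 ] mean [ 0.5033 -0.2418] delta [ 3.200e+00  1.087e+02 -1.000e-01]
cap [475.8 153.1] [462 141  26  26 468] [ 0.4824 -0.139   0.046 ] mean [ 0.4833 -0.137 ] delta [46.9 95.8 -0.2]
```

>>> arm_command(
  moves=[-4,-7,25,0,0,0,0,25,0,0,0,0,12,0,0,0,0,0,0,0,0,0,0,0,0,0,0,0,0,0],
)

```text
time_s: 4.03
tool_pos: [0.4778, -0.3475, 0.0603]
eef_rot: [0.133, 0.991, -0.0, 0.001]
ft_force: [-0.3, -0.8, -0.3]
grip_width: -0.0001
finger_force: 0.0
```

>>> arm_command(
  moves=[0,0,8,0,0,0,0,3,0,0,0,0,3,0,0,0,0,3,0,0,0,0,3,0,0,0,0,2,0,0,0,0,0,0,0,0,0,0,0,0],
)

```text
time_s: 5.03
tool_pos: [0.4773, -0.347, 0.0374]
eef_rot: [0.133, 0.991, 0.0, -0.0]
ft_force: [-1.3, 1.7, 5.2]
grip_width: 0.0
finger_force: 2.4
```

>>> arm_command(
  moves=[0,0,1,0,0,0,0,0.5,0,0,0,0,0,0,0,0,0,0,0,0],
)

```text
time_s: 5.52
tool_pos: [0.4773, -0.3471, 0.0362]
eef_rot: [0.133, 0.991, -0.0, 0.0]
ft_force: [-3.1, 1.9, 8.6]
grip_width: -0.0006
finger_force: 4.1
```

The force rises about 3 N per mm, so the plunger is on its stop. Next is the oil vial's plunger.

>>> arm_command(
  moves=[0,0,-5,0,0,0,0,-20,0,0,0,0,-35,0,0,1,36,0,0,0,1,36,0,0,0,1,36,0,0,0,0,0,20,0,0,0,0,16,0,0,0,0,0,0,0,0,0,0,0,0,0,0,0,0,0],
)

```text
time_s: 6.9
tool_pos: [0.5033, -0.2426, 0.0605]
eef_rot: [0.133, 0.991, -0.0, 0.001]
ft_force: [0.2, 0.3, -0.4]
grip_width: -0.0001
finger_force: 0.0
```

```bash
python3 - <<'E'
from h import *
s=telemetry.get_state();print(s['tool_pos'],s['ft_force'],tooldelta(s,[.5033,-.2418,.0373]).round(1))
c=imaging.calibration('wrist');im=imaging.snapshot('wrist');cv2.imwrite('pics/w2.png',im)
E
```

```text
[ 0.50326607 -0.24258112  0.06045137] [ 0.21891308  0.30248115 -0.42569718] [ 0.2  0.8 23.2]
```

View pics/w2.png

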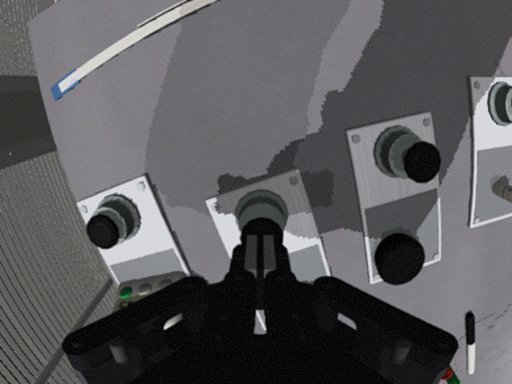

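The wrist view shows the fingertips centred over the oil head at about (262,228). The timer head at (103,230) sits low on its bush, and everything is standing as it was.

>>> arm_command(
  moves=[0,1,8,0,0,0,0,3,0,0,0,0,3,0,0,0,0,3,0,0,0,0,3,0,0,0,0,2,0,0,0,0,1,0,0,0,0,0.5,0,0,0,0,0,0,0,0,0,0,0,0],
)

```text
time_s: 8.2
tool_pos: [0.5031, -0.2411, 0.0366]
eef_rot: [0.133, 0.991, -0.0, 0.0]
ft_force: [-2.4, 2.4, 6.7]
grip_width: 0.0
finger_force: 3.6
```

>>> arm_command(
  moves=[0,0,0.5,0,0,0,0,0,0,0,0,0,0,0,0],
)

```text
time_s: 8.57
tool_pos: [0.5031, -0.2411, 0.0362]
eef_rot: [0.133, 0.991, -0.0, 0.0]
ft_force: [-4.1, 2.7, 8.3]
grip_width: -0.0
finger_force: 4.1
```

>>> arm_command(
  moves=[0,0,-5,0,0,0,0,-20,0,0,0,0,-35,0,0,16,32,0,0,0,16,32,0,0,0,15,32,0,0,0,0,0,20,0,0,0,0,16,0,0,0,0,0,0,0,0,0,0,0,0,0,0,0,0,0],
)

```text
time_s: 9.95
tool_pos: [0.4836, -0.1365, 0.0604]
eef_rot: [0.133, 0.991, -0.0, 0.001]
ft_force: [1.4, -0.1, -0.3]
grip_width: -0.0001
finger_force: 0.0
```

```bash
python3 - <<'E'
from h import *
s=telemetry.get_state();print(s['tool_pos'],s['ft_force'],tooldelta(s,[.4833,-.137,.0373]).round(1))
c=imaging.calibration('wrist');im=imaging.snapshot('wrist');cv2.imwrite('pics/w3.png',im)
E
```

```text
[ 0.4835938  -0.13654358  0.06041293] [ 1.41917148 -0.06583001 -0.25160325] [ 0.2 -0.5 23.1]
```

View pics/w3.png

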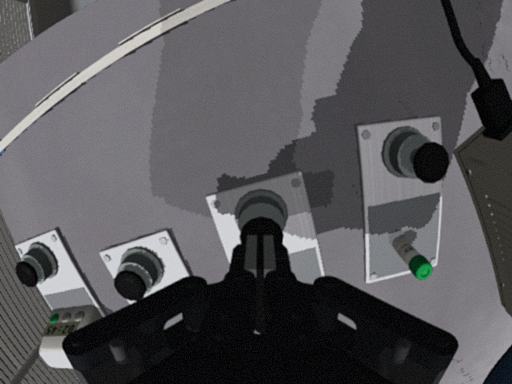

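The wrist view shows the tips over the cap head at about (262,228). The oil head at (130,283) and the timer head at (27,272) are lowered, and the vial head at (430,161) is up.

>>> arm_command(
  moves=[0,0,8,0,0,0,0,3,0,0,0,0,3,0,0,0,0,3,0,0,0,0,3,0,0,0,0,2,0,0,0,0,1,0,0,0,0,1,0,0,0,0,0,0,0,0,0,0,0,0],
)

```text
time_s: 11.25
tool_pos: [0.4831, -0.1362, 0.0362]
eef_rot: [0.133, 0.991, -0.0, 0.0]
ft_force: [-3.6, 1.2, 8.4]
grip_width: 0.0001
finger_force: 4.2
```

>>> arm_command(
  moves=[0,0,-5,0,0,0,0,-20,0,0,0,0,-40,0,0,0,0,-40,0,0,0,0,-40,0,0,25,0,-30,0,0,25,0,0,0,0,0,0,0,0,0,0,0,0,0,0],
)

```text
time_s: 12.38
tool_pos: [0.4355, -0.1232, 0.2108]
eef_rot: [0.133, 0.991, -0.0, 0.0]
ft_force: [0.4, -0.3, 0.1]
grip_width: -0.0
finger_force: 0.0
```

```bash
python3 - <<'E'
from h import *
s=telemetry.get_state();print(s['time_s'],s['tool_pos'],s['ft_force'])
im=imaging.snapshot('wrist')
sc=imaging.snapshot('scene');tp=imaging.snapshot('top')
a=cv2.resize(sc[160:290,170:360],(760,520),interpolation=2)
cv2.imwrite('pics/s4.png',a)
cv2.imwrite('pics/w4.png',im);cv2.imwrite('pics/t4.png',tp)
E
```

```text
12.375 [ 0.43545931 -0.12323904  0.21077898] [ 0.39916719 -0.33653352  0.07130608]
```

View pics/w4.png

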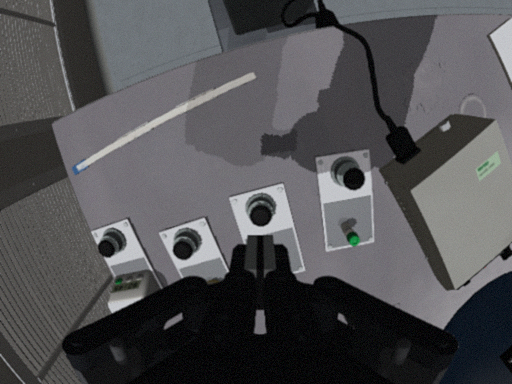

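View pics/s4.png

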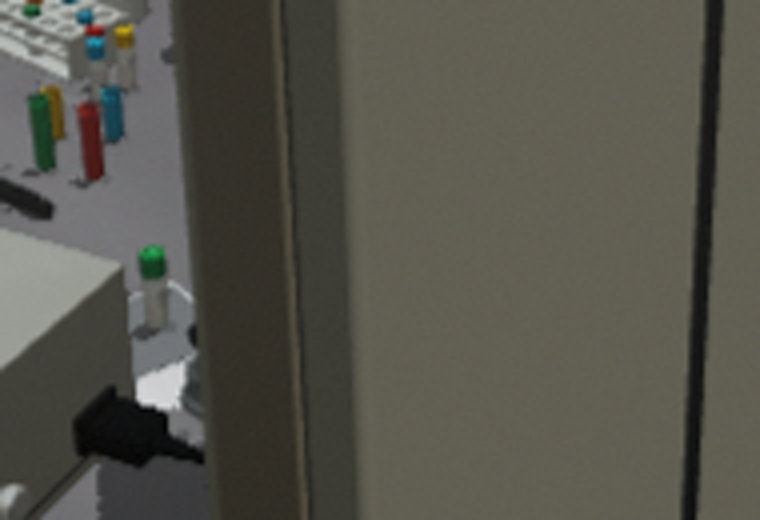

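The wrist view shows the timer, oil and cap heads lowered at (107,247), (184,249) and (260,214). The vial head at (352,177) is still up. The arm blocks the scene view, but nothing I can see has been disturbed and the robot is clear, so I'm handing in.

```bash
python3 -c "
from bench import order
print(order.job_done())"
```

```text
the job is handed in; nothing more can be done
None
```

I pressed the timer, oil vial and cap plungers onto their stops in that order, at about 8–9 N each, left the cryovial's plunger up, and handed the job in with the arm clear at about 12.5 s; no verdict was returned.

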